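# Line the paint bottles up by height on the bench rail

### The arm

A 7-joint arm with a two-finger parallel gripper is mounted at the origin on the work surface. World frame = base frame: x ahead of the robot, y to its left, z up, the work surface at z = 0. Lengths are in m, angles in rad, forces in N, time in s.
With the tool pointing down it reaches from about 0.425 to 0.95 m from the base axis. Payload 4.7 kg.
Tool frame: the origin (TCP) lies between the finger pads; the fingertips stand 8 mm ahead of it and the grasp point (between the pads) lies 11 mm behind it; z points along the fingers, y is the line along which they close (so a half turn about z gives the same grasp; the last joint's range is limited). The gripper opens to 87 mm and grips with 3 to 60 N. Pads are 19 mm wide; open, the fingers measure 117 mm over their backs; the gripper's body (75 mm by 190 mm) begins 51 mm behind the grasp point.
Start: joints at [1.126, 0.469, -0.049, 1.532, 0.024, 1.141, -0.082], TCP at [0.273, -0.617, 0.231] pointing down, gripper open.
Joint ranges: [-2.59, 2.59], [-0.33, 1.99], [-1.39, 1.29], [0.1, 2.45], [-1.04, 4.18], [0.21, 1.99], [-2.66, 2.66]. Speed limits (rad/s): [2.57, 2.57, 3.14, 3.14, 3.14, 3.14, 3.14].

### API

Orientations are given as a rotation vector (axis times angle).
In Python, from station import * gives the robot as it stands.
- The arm moves only by the tool jog_arm, never from a script. Its argument "targets" is one flat list of numbers, 4 for each row, row after row: the shift along the world's x, y, z in cm, then the turn about the world's z in degrees. A call has 1 to 8 rows; each row shifts and turns the commanded pose from where the row before left it; what a row does not reach is not made up. A row lasts 1/10 s, in which the tool goes at most 50 mm and 8.59 degrees, less where a joint would pass 70% of its speed; a pose out of reach is approached as far as the arm can. A call with a gripper value outside its range is refused whole. "grip" is the opening, from 0 (shut) to 1 (fully open), set as the call begins (left out, the last holds). The fingers move at their own pace and stop on an object; the grip force is fixed at half the most. Time passes only in rows, so rows that do not move let the fingers close. It gives the time, the measured TCP pose, the force, the opening and the grip force at its end, in the units of the state.
- get_state(): the state, without advancing time (a new reading comes with each control period).
- read_camera(name): name is "side" or "top" or "wrist"; returns a dict with "image" (384x512x3 uint8, red, green, blue), "K" (3x3 intrinsics, pixels), "origin" and "orientation" of the camera in the world; the wrist camera has in their place "mount" (4x4, takes a point from camera to tool coordinates, whose origin is the TCP and whose axes are the flange's). Camera axes: x right, y up, looking along -z (the intrinsics and any distortion apply to the point x, -y, -z); pixel columns grow to the right and rows downward; lengths in m; the calibration is good to about 2 mm. A picture is of the moment at which its call begins: read the wrist's pose just before it. There is no depth.
- sign_off(): hands the job in; it is judged then, once.
Trained networks look in the newest picture that a camera, given by its name, has taken for a name from the list of things; names that differ only in an ending like _2 or _b are one class to them, and where a whole thing is asked for, a point or a joint stands for the part that bears it (a point fixed in the world has none). Each returns a list of dicts, best first, with "p" (0 to 1); they miss things now and then, are a little off and sometimes report something else, mostly with a low value. They report only what shows in the picture. A call takes as long as a camera call. They do not tell look-alikes from the thing itself.
- masks_of(thing, camera): "mask" (384x512 bool, what is visible of it) and "pixel" ([column, row] in pixels, amid what is visible of it).
- tip_of(thing, camera): "pixel" ([column, row] in pixels: a listed point, or the origin of a listed thing).
The state is a dict: "time_s": time; "joint_positions": joint angles; "qd": joint speeds; "joint_torque": joint torques, N m; "eef_pos": TCP position; "orientation": TCP orientation; "force": force on the tool from outside, world axes, zero at the start; "wrist_torque": the same for the moment, N m; "width": finger opening in m; "grip_force": force on a finger pad.
Only numpy, scipy, OpenCV 4.12 (cv2) and the standard library are available. Lean on these libraries where they do the work, as an engineer would, in place of code of your own. Each camera call takes 0.05 s, during which the arm holds its last target. There are 200 camera calls.

### The job

Put the four dropper bottles away on the rail, standing upright in the middle of the cork pads, one on each pad, in order of height: the tallest on the pad next to the round ceramic water pot, then each shorter one, with the shortest at the other end of the row. Do not knock or shift the freshly painted railcar that stands among them.

Things in the scene. Friction and masses are not known exactly. Their poses are not given: they have to be found in the camera images.
- bottle_a: the tallest of the four loose white plastic dropper bottles with black tapered caps (all the same look) standing on the green mat at the start: 108 mm tall overall, round body 46 mm in diameter up to 82 mm above its base, then a short shoulder and the narrower cap. Origin: centre of its underside; z up.
- bottle_b: the second tallest of the four loose white plastic dropper bottles with black tapered caps (all the same look) standing on the green mat at the start: 86 mm tall overall, round body 38 mm in diameter up to 62 mm above its base, then a short shoulder and the narrower cap. Origin: centre of its underside; z up.
- bottle_c: the second shortest of the four loose white plastic dropper bottles with black tapered caps (all the same look) standing on the green mat at the start: 66 mm tall overall, round body 32 mm in diameter up to 46 mm above its base, then a short shoulder and the narrower cap. Origin: centre of its underside; z up.
- bottle_d: the shortest of the four loose white plastic dropper bottles with black tapered caps (all the same look) standing on the green mat at the start: 48 mm tall overall, round body 26 mm in diameter up to 32 mm above its base, then a short shoulder and the narrower cap. Origin: centre of its underside; z up.
- pad_1: fixed round cork pad, 54 mm across, 3 mm thick, on the plywood rail (board 84 x 470 mm, 8 mm thick). Origin: centre of its underside, 8 mm above the table (pad top at 11 mm). Pads 1 to 4 lie in that order in a straight row at 80 mm centres; y points along the row from pad_4 towards pad_1, x level and square to it.
- pad_2: fixed round cork pad, 54 mm across, 3 mm thick, on the plywood rail (board 84 x 470 mm, 8 mm thick). Origin: centre of its underside, 8 mm above the table (pad top at 11 mm). Pads 1 to 4 lie in that order in a straight row at 80 mm centres; y points along the row from pad_4 towards pad_1, x level and square to it.
- pad_3: fixed round cork pad, 54 mm across, 3 mm thick, on the plywood rail (board 84 x 470 mm, 8 mm thick). Origin: centre of its underside, 8 mm above the table (pad top at 11 mm). Pads 1 to 4 lie in that order in a straight row at 80 mm centres; y points along the row from pad_4 towards pad_1, x level and square to it.
- pad_4: fixed round cork pad, 54 mm across, 3 mm thick, on the plywood rail (board 84 x 470 mm, 8 mm thick). Origin: centre of its underside, 8 mm above the table (pad top at 11 mm). Pads 1 to 4 lie in that order in a straight row at 80 mm centres; y points along the row from pad_4 towards pad_1, x level and square to it.
- water_pot: small round open ceramic water pot (empty), 45 mm high, 56 mm across the rim, fixed on the rail at one end of the row, 80 mm from the centre of the end pad beside it (pad_1 or pad_4). Origin: centre of its underside. At the other end of the row sits a low rectangular cork sanding block, 60 x 36 mm, 25 mm high.
- railcar: freshly painted red model railcar standing loose on the mat among the bottles, not to be disturbed: 144 mm long (x axis), 31 mm wide, 43 mm high. Origin: centre of its underside.
Mind the look-alikes: they are no part of the job. Leave any pink look-alike of the bottle_c alone.

How it is judged:
By the outcome, as a careful person would: the job done as asked, in the order asked, and still so for the second after the job is handed in, with the robot touching nothing.
It also fails if it takes over 112 s, if anything falls off the work surface, if the arm or the gripper's body presses on something with over 40 N, if the wrist force passes 120 N, or if a joint passes its speed limit or range.

## Working session

There is one attempt and no reset: what is moved stays moved. The work goes in short steps, Python scripts to look and compute and a tool call to move; the robot and the scene stay as the last step left them, time stands still between calls to the robot, and variables do not carry over. Pictures are saved under pics/ and viewed, at most 14 in all, crops included, and the job is handed in when it is done.

Besides the shell and the picture viewer there is one more tool, called after "Request:" as name(argument=value, ...), one argument or row to a line, values as JSON. jog_arm: Moves the arm, as the interface text tells. Its arguments: {"type":"object","properties":{"targets":{"type":"array"},"grip":{"type":"number"}},"required":["targets"]}

```bash
mkdir -p pics; ls; python3 - <<'E'
from station import *
import cv2,numpy as np
s=get_state();print(s['time_s'],s['eef_pos'],s['orientation'],s['width'])
for n in ['top','side']:
    c=read_camera(n);cv2.imwrite(f'pics/{n}0.png',c['image'][:,:,::-1])
    print(n,c['K'],c['origin'],c['orientation'],c.keys())
    for t in ['bottle_a','pad_1','water_pot','railcar']:
        print(t,[(round(m['p'],2),np.round(m['pixel']).tolist(),int(m['mask'].sum())) for m in masks_of(t,n)])
E
```

```text
pics
0.0 [ 0.27244138 -0.61695497  0.2294929 ] [-3.07210720e+00 -6.48150285e-01  7.38840869e-04] 0.08676066088356992
top [[394.16643954   0.         257.02355172]
 [  0.         394.16643954 191.6000417 ]
 [  0.           0.           1.        ]] [0.5078876  0.04740671 0.96093506] [ 0.04305232 -0.06550303 -1.56849946] dict_keys(['image', 'K', 'origin', 'orientation'])
bottle_a [(0.81, [234.0, 247.0], 241), (0.75, [130.0, 194.0], 198), (0.74, [178.0, 222.0], 194), (0.72, [121.0, 227.0], 193), (0.7, [150.0, 238.0], 184), (0.6, [310.0, 237.0], 397)]
pad_1 [(0.95, [200.0, 173.0], 383), (0.91, [296.0, 177.0], 369), (0.9, [268.0, 175.0], 374), (0.84, [231.0, 176.0], 396), (0.55, [149.0, 232.0], 182)]
water_pot [(0.66, [335.0, 176.0], 454)]
railcar [(0.69, [266.0, 243.0], 813), (0.2, [199.0, 175.0], 393)]
side [[358.59753172   0.         256.9914214 ]
 [  0.         358.59753172 190.0142949 ]
 [  0.           0.           1.        ]] [ 0.24389637 -0.47974801  0.5797562 ] [ 0.82975021 -0.24918632 -0.52217791] dict_keys(['image', 'K', 'origin', 'orientation'])
bottle_a [(0.98, [247.0, 247.0], 1006), (0.78, [200.0, 137.0], 226), (0.77, [194.0, 169.0], 284), (0.73, [191.0, 199.0], 514), (0.72, [302.0, 328.0], 328), (0.61, [167.0, 141.0], 146), (0.6, [174.0, 160.0], 281)]
pad_1 [(0.92, [295.0, 223.0], 346), (0.73, [279.0, 207.0], 287), (0.68, [242.0, 164.0], 205), (0.55, [260.0, 183.0], 248), (0.28, [214.0, 225.0], 1293)]
water_pot [(0.55, [318.0, 238.0], 793)]
railcar [(0.57, [213.0, 227.0], 1289), (0.17, [296.0, 221.0], 342)]
```

```bash
python3 - <<'E'
import cv2
a=cv2.imread('pics/top0.png');cv2.imwrite('pics/top0c.png',cv2.resize(a[130:290,90:370],None,fx=2.8,fy=2.8,interpolation=3))
a=cv2.imread('pics/side0.png');cv2.imwrite('pics/side0c.png',cv2.resize(a[100:370,120:380],None,fx=2.2,fy=2.2,interpolation=3))
E
```

```text
(no output)
```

View pics/top0c.png

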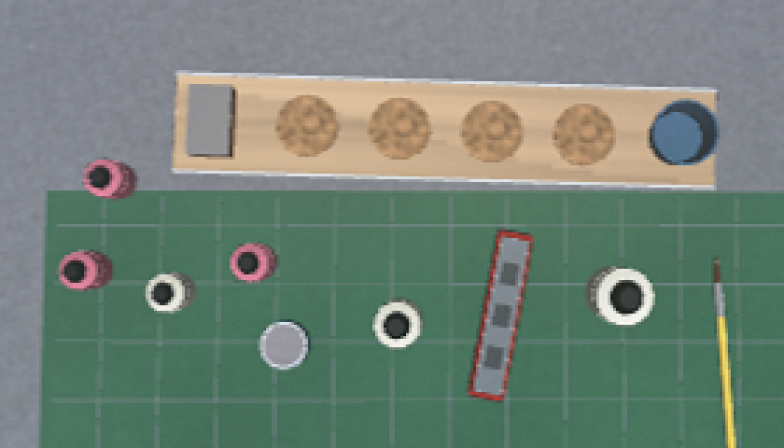

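View pics/side0c.png

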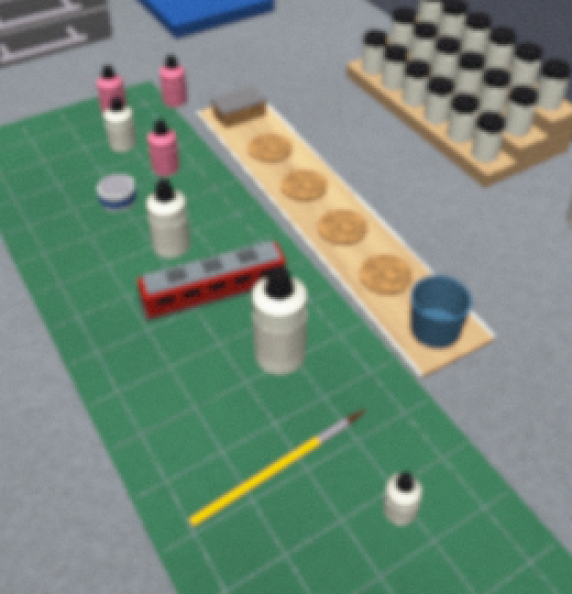

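Top crop: white bottles are at about (313,236) (largest), (232,246) and (149,235). The pink look-alikes are at (128,194), (120,227) and (180,224), and the railcar is at (269,243). The pads run along row ~175, with the pot at the right end (335,176). The side view shows a fourth, small white bottle at (303,327).

Candidates for bottle_c: white at top (149,235), and the three pinks, which I reject by colour. The white bottles in the rack at the far right of the side view are not loose on the mat, so I reject them too.

```bash
cat > h.py <<'E'
from station import *
import cv2,numpy as np
from scipy.spatial.transform import Rotation as R
def pose(c):
    if 'origin' in c: return np.array(c['origin']),R.from_rotvec(c['orientation']).as_matrix()
    s=c['state'];Rt=R.from_rotvec(s['orientation']).as_matrix();M=np.array(c['mount'])
    return np.array(s['eef_pos'])+Rt@M[:3,3],Rt@M[:3,:3]
def ray(c,p):
    o,Rm=pose(c);d=np.linalg.inv(c['K'])@[p[0],p[1],1.];return o,Rm@[d[0],-d[1],-d[2]]
def atz(c,p,z):
    o,d=ray(c,p);return (o+d*(z-o[2])/d[2])[:2]
def proj(c,P):
    o,Rm=pose(c);q=Rm.T@(np.array(P)-o);u=np.array(c['K'])@[q[0],-q[1],-q[2]];return u[:2]/u[2]
E
python3 - <<'E'
from h import *
C={n:read_camera(n) for n in ['top','side']}
cv2.imwrite('pics/top1.png',C['top']['image'][:,:,::-1])
for n,c in C.items():
    g=c['image'].astype(int)
    for m in masks_of('bottle_a',n):
        k=m['mask'];ys,xs=np.where(k);px=g[k];v=px.max(1)<75
        cap=np.array([xs[v].mean(),ys[v].mean()]) if v.any() else [0,0]
        print(n,round(m['p'],2),'bbox',xs.min(),xs.max(),ys.min(),ys.max(),'rgb',np.median(px[~v],0),'cap',np.round(cap,1),v.sum())
    print('tips',[(round(t['p'],2),np.round(t['pixel'],1).tolist(),atz(c,t['pixel'],0).round(3).tolist()) for t in tip_of('bottle_a',n)])
    print('pads',[(round(t['p'],2),atz(c,t['pixel'],.011).round(4).tolist()) for t in masks_of('pad_1',n)])
    print('padtip',[(round(t['p'],2),atz(c,t['pixel'],.008).round(4).tolist()) for t in tip_of('pad_1',n)])
    print('pot',[(round(t['p'],2),atz(c,t['pixel'],.008).round(4).tolist()) for t in tip_of('water_pot',n)])
    print('car',[(round(t['p'],2),atz(c,t['pixel'],0).round(4).tolist()) for t in tip_of('railcar',n)])
    for m in masks_of('railcar',n)[:1]:
        r=cv2.minAreaRect(np.argwhere(m['mask'])[:,::-1].astype(np.float32));print([atz(c,q,.043 if n=='top' else .02).round(3).tolist() for q in cv2.boxPoints(r)])
E
```

```text
top 0.77 bbox 299 324 224 245 rgb [198.5 201.5 190. ] cap [313.2 235.8] 101
top 0.71 bbox 143 159 227 240 rgb [175.  176.5 167. ] cap [147.8 234.4] 40
top 0.55 bbox 377 390 229 238 rgb [159. 162. 152.] cap [385.4 234.2] 24
top 0.54 bbox 112 130 220 233 rgb [126.   98.5 100.5] cap [116.1 226.4] 46
top 0.53 bbox 224 240 237 253 rgb [214. 216. 205.] cap [231.2 245.8] 63
top 0.51 bbox 120 139 187 201 rgb [135. 100. 110.] cap [125.3 192.9] 39
top 0.45 bbox 172 188 217 230 rgb [171. 109. 123.] cap [178.1 223.4] 41
tips [(0.77, [123.8, 225.4], [0.492, 0.356]), (0.76, [152.2, 233.6], [0.472, 0.287]), (0.76, [131.1, 192.5], [0.572, 0.34]), (0.72, [307.5, 235.5], [0.468, -0.089]), (0.7, [230.6, 243.4], [0.449, 0.098]), (0.69, [377.7, 232.1], [0.476, -0.261]), (0.68, [178.5, 220.6], [0.504, 0.224]), (0.34, [267.5, 176.1], [0.613, 0.008])]
pads [(0.93, [0.6129, 0.1742]), (0.81, [0.6177, 0.008]), (0.67, [0.6077, -0.0641]), (0.59, [0.6073, 0.0966])]
padtip [(0.95, [0.6171, 0.1722]), (0.72, [0.611, 0.0111]), (0.6, [0.6075, -0.0588]), (0.57, [0.6037, 0.0951])]
pot [(0.94, [0.606, -0.1385])]
car [(0.
[... 521 characters left out ...]
6] 15
side 0.5 bbox 165 174 131 146 rgb [178.  96. 120.] cap [168.7 132.7] 15
tips [(0.98, [246.6, 260.1], [0.472, -0.089]), (0.9, [197.5, 211.0], [0.448, 0.092]), (0.71, [175.7, 165.0], [0.473, 0.282]), (0.69, [174.0, 151.0], [0.495, 0.346]), (0.66, [202.6, 146.5], [0.573, 0.324]), (0.65, [301.0, 331.3], [0.473, -0.267])]
pads [(0.82, [0.6171, 0.014]), (0.8, [0.6019, 0.0906]), (0.79, [0.6218, 0.1677]), (0.59, [0.615, -0.0691])]
padtip [(0.8, [0.6156, 0.0047]), (0.67, [0.6244, 0.1764]), (0.63, [0.6095, -0.0663]), (0.62, [0.6127, -0.1428]), (0.55, [0.6128, 0.0858])]
pot [(0.74, [0.6056, -0.1507])]
car [(0.74, [0.4612, 0.0077])]
[[0.389, 0.049], [0.537, 0.025], [0.516, -0.035], [0.376, -0.01]]
```

View pics/top1.png

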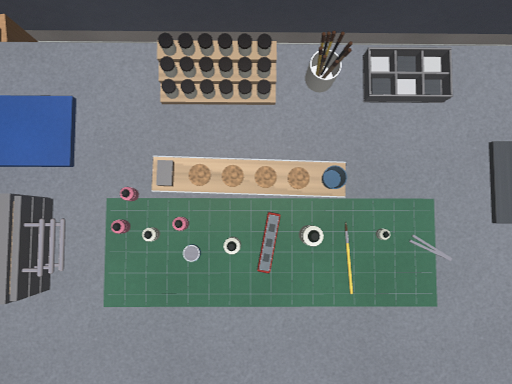

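Full top view: the fourth white bottle, d, is at (384,235), and c is at (149,235). All the loose whites are accounted for. Next I refine the positions with model fits.

```bash
cat >> h.py <<'E'
from scipy.optimize import minimize
DIM=dict(a=(.108,.046,.082),b=(.086,.038,.062),c=(.066,.032,.046),d=(.048,.026,.032))
T=np.linspace(0,2*np.pi,24,endpoint=False)
def sil(c,b,xy,z0=0,S=4):
    h,D,hb=DIM[b];img=np.zeros((384*S,512*S),np.uint8)
    for parts in [((0,D/2),(hb,D/2)),((hb,D/2),(h-.55*(h-hb),D*.24)),((hb,D*.24),(h,D*.13))]:
        P=[proj(c,[xy[0]+r*np.cos(t),xy[1]+r*np.sin(t),z0+z]) for z,r in parts for t in T]
        cv2.fillConvexPoly(img,cv2.convexHull(((np.array(P)+.5)*S-.5).round().astype(np.int32)),255)
    return cv2.resize(img,(512,384),interpolation=cv2.INTER_AREA)/255.
def fitb(c,b,xy,z0=0,thr=12):
    g=c['image'].astype(int);m0=sil(c,b,xy,z0)>0
    roi=cv2.dilate(m0.astype(np.uint8),np.ones((11,11)))>0
    sat=g.max(2)-g.min(2);fg=((sat<28)&roi).astype(float)
    f=lambda p:1-np.minimum(s:=sil(c,b,p,z0),fg).sum()/np.maximum(s,fg)[roi].sum()
    xy=np.array(xy);r=minimize(f,xy,method='Nelder-Mead',options=dict(initial_simplex=[xy,xy+[.006,0],xy+[0,.006]],xatol=2e-4,fatol=1e-4))
    return r.x,1-r.fun
def fitpads(c,x0,y0,th,idx=range(4)):
    g=c['image'][:,:,2].astype(np.float32)
    rr,tt=np.meshgrid([.008,.014,.019,.0235],T);ro,to=np.meshgrid([.0305,.033,.0355],T)
    def val(cx,cy,r,t):
        P=np.array([proj(c,[cx+a*np.cos(u),cy+a*np.sin(u),.0105]) for a,u in zip(r.ravel(),t.ravel())],np.float32)
        return cv2.remap(g,P[:,:1].copy(),P[:,1:].copy(),cv2.INTER_LINEAR)
    def f(p):
        e=0
        for i in idx:
            s=(i-1.5)*.08;cx,cy=p[0]+s*np.sin(p[2]),p[1]+s*np.cos(p[2])
            a,b=val(cx,cy,rr,tt),val(cx,cy,ro,to);e+=a.var()*len(a)+b.var()*len(b)
        return e/1e4
    r=minimize(f,[x0,y0,th],method='Nelder-Mead',options=dict(initial_simplex=[[x0,y0,th],[x0+.006,y0,th],[x0,y0+.006,th],[x0,y0,th+.03]],xatol=1e-4,fatol=1e-3))
    return r.x,r.fun
E
python3 - <<'E'
from h import *
C={n:read_camera(n) for n in ['top','side']}
for n,c in C.items():
    for b,xy in dict(a=(.47,-.089),b=(.449,.095),c=(.473,.285),d=(.475,-.265)).items():
        p,s=fitb(c,b,xy);print(n,b,p.round(4),round(s,2),'other size',{k:round(fitb(c,k,xy)[1],2) for k in 'abcd' if k!=b and abs(ord(k)-ord(b))==1})
    print(fitpads(c,.612,.055,.05))
E
```

```text
top a [ 0.471  -0.0897] 0.93 other size {'b': np.float64(0.64)}
top b [0.4467 0.0924] 0.94 other size {'a': np.float64(0.69), 'c': np.float64(0.67)}
top c [0.4722 0.285 ] 0.93 other size {'b': np.float64(0.68), 'd': np.float64(0.63)}
top d [ 0.4729 -0.2668] 0.87 other size {'c': np.float64(0.62)}
(array([0.61116839, 0.05217682, 0.03055612]), np.float64(2.182926654815674))
side a [ 0.4719 -0.0899] 0.92 other size {'b': np.float64(0.66)}
side b [0.4483 0.0919] 0.89 other size {'a': np.float64(0.6), 'c': np.float64(0.64)}
side c [0.4735 0.2821] 0.81 other size {'b': np.float64(0.51), 'd': np.float64(0.58)}
side d [ 0.474  -0.2671] 0.94 other size {'c': np.float64(0.61)}
(array([0.61006579, 0.05075205, 0.02850973]), np.float64(3.0444211959838867))
```

Sizes and positions agree between the cameras to about 2 mm: a (.471,-.090), b (.4475,.092), c (.473,.284), d (.473,-.267). The pad order from the pot end is (.607,-.0685), (.6095,.0115), (.612,.0915), (.614,.1715). I'll start with d, the shortest, so the higher grips come later.

Request:
jog_arm(
  targets=[2.2,3.8,0,8.2,2.2,3.8,0,8.2,2.2,3.8,0,8.2,2.2,3.8,0,8.2,2.2,3.8,0,8.2,2.2,3.8,0,8.2,2.2,3.8,0,8.2,2.2,3.8,0,8.2],
  grip=0.65,
)

```text
time_s: 2.2
eef_pos: [0.4494, -0.312, 0.2309]
orientation: [2.226, 2.216, 0.0]
force: [0.8, -0.3, 0.2]
width: 0.0565
grip_force: 0.0
```

Request:
jog_arm(
  targets=[1.2,2.2,-3,0,1.2,2.3,-3,0,0,0,-3,0,0,0,0,0],
)

```text
time_s: 2.6
eef_pos: [0.4703, -0.2666, 0.1372]
orientation: [-2.225, -2.207, 0.003]
force: [-0.9, -1.4, -0.0]
width: 0.0567
grip_force: 0.0
```

```bash
cat >> h.py <<'E'
def wrist():
    s=get_state();c=read_camera('wrist');c['state']=s;return c
E
python3 - <<'E'
from h import *
c=wrist();s=c['state'];print(s['eef_pos'],s['orientation']);print(c['mount'],c['K'])
cv2.imwrite('pics/w1.png',c['image'][:,:,::-1])
print(proj(c,[.4734,-.267,0]),proj(c,[.4734,-.267,.048]));print(fitb(c,'d',(.4734,-.267)))
E
```

```text
[ 0.47034555 -0.26660612  0.13720035] [-2.22491893 -2.207163    0.00344179]
[[-2.27857551e-04  9.56074456e-01  2.93123836e-01  8.15100062e-02]
 [ 9.99999897e-01  3.32863782e-04 -3.08351013e-04  3.07021815e-04]
 [-3.92376836e-04  2.93123736e-01 -9.56074433e-01 -1.53151322e-01]
 [ 0.00000000e+00  0.00000000e+00  0.00000000e+00  1.00000000e+00]] [[311.98275587   0.         258.06136722]
 [  0.         311.98275587 192.07908787]
 [  0.           0.           1.        ]]
[261.79280327 185.5432138 ] [262.07908415 201.31744163]
(array([ 0.47411947, -0.26555694]), np.float64(0.9230840765946654))
```

View pics/w1.png

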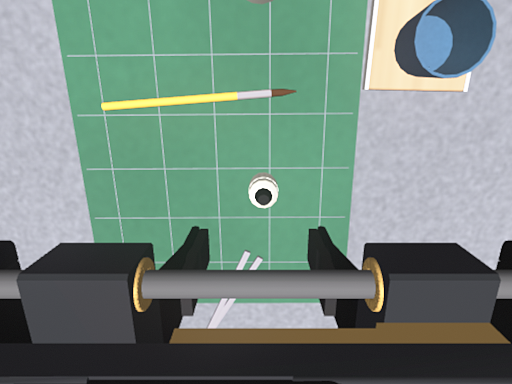

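The wrist view shows white d at (263,190), between the brush and the tweezers. The fit gives (.474,-.2655).

Request:
jog_arm(
  targets=[0.35,0.0,-3,0,0,0,-4,0,0,0,-3,0,0,0,-1.5,0,0,0,-1,0,0,0,0,0],
)

```text
time_s: 3.25
eef_pos: [0.4765, -0.2691, 0.0158]
orientation: [2.233, 2.209, -0.0]
force: [0.0, 0.1, -0.7]
width: 0.0566
grip_force: 0.0
```

Request:
jog_arm(
  targets=[0,0,0,0,0,0,0,0,0,0,0,0,0,0,0,0,0,0,0,0,0,0,0,0],
  grip=0,
)

```text
time_s: 3.85
eef_pos: [0.4763, -0.2686, 0.0159]
orientation: [2.232, 2.21, 0.0]
force: [0.1, -0.2, 4.1]
width: 0.0248
grip_force: 30.0
```

Request:
jog_arm(
  targets=[0,0,4,0,0,0,4.5,0,0,0,4.5,0,1.4,4.4,0,0,1.4,4.4,0,0,1.4,4.4,0,0,1.4,4.4,0,0,1.4,4.4,0,0],
)

```text
time_s: 4.65
eef_pos: [0.5464, -0.0469, 0.1456]
orientation: [2.233, 2.21, 0.0]
force: [0.5, 0.1, -0.7]
width: 0.0248
grip_force: 30.0
```

Request:
jog_arm(
  targets=[1.4,4.4,0,0,1.4,4.4,0,0,1.4,4.4,0,0,1.4,4.4,0,0,1.2,4.3,0,0,0,0,0,0,0,0,0,0],
)

```text
time_s: 5.35
eef_pos: [0.6136, 0.172, 0.145]
orientation: [-2.229, -2.213, 0.001]
force: [-0.0, -0.8, 0.5]
width: 0.025
grip_force: 30.0
```

```bash
cat >> h.py <<'E'
def held(b,zb):
    """bottle held: fit in top, side; zb = bottle base height"""
    s=get_state();e=np.array(s['eef_pos']);print(s['time_s'],e.round(4),np.round(s['orientation'],3),s['width'])
    for n in ['top','side']:
        c=read_camera(n);p,q=fitb(c,b,e[:2],zb);print(n,p.round(4),round(q,2),'off',(p-e[:2]).round(4))
    c=wrist();print('wrist pads',fitpads(c,.6107,.0515,.0296,IDX[b]));return c
IDX=dict(d=[2,3],c=[2],b=[1],a=[0])
E
python3 - <<'E'
from h import *
z=get_state()['eef_pos'][2]
c=held('d',z-.0158);cv2.imwrite('pics/w2.png',c['image'][:,:,::-1])
E
```

```text
5.35 [0.6136 0.172  0.145 ] [-2.229e+00 -2.213e+00  1.000e-03] 0.02503375185916958
top [0.6137 0.1811] 0.28 off [0.    0.009]
side [0.6133 0.1606] 0.31 off [-0.0003 -0.0114]
wrist pads (array([0.61228186, 0.05781209, 0.02979464]), np.float64(77.57341003417969))
```

View pics/w2.png

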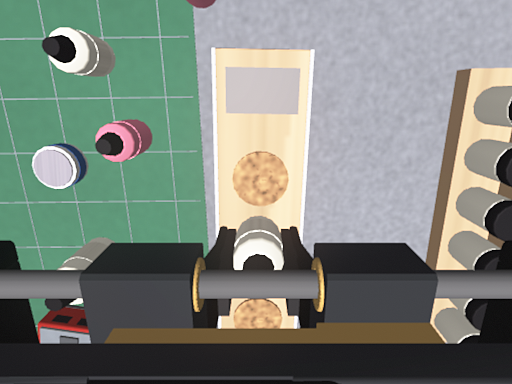

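Wrist view: d is held upright at (258,248), and the end pad by the sanding block is clear at (260,178). I'll check the in-hand offset and the pad from this camera.

```bash
cat >> h.py <<'E'
def capw(c,b,zb,show=True):
    """held bottle body/shoulder position from wrist: brute fit of y using silhouette edge against white"""
    e=np.array(c['state']['eef_pos']);g=c['image'].astype(int)
    white=(g.min(2)>150)&((g.max(2)-g.min(2))<28)
    best=[]
    for dy in np.arange(-.012,.0121,.001):
        s=sil(c,b,e[:2]+[0,dy],zb);roi=np.zeros_like(s,bool);roi[190:245,225:292]=1
        fg=white&roi;k=(s>.5)&roi;best.append(((k&fg).sum()/max(1,(k|fg).sum()),round(dy,3)))
    return sorted(best)[::-1][:3]
E
python3 - <<'E'
from h import *
c=wrist();e=c['state']['eef_pos']
print(capw(c,'d',e[2]-.0158), 'pad4',(lambda r:(r[0][0]+.12*np.sin(r[0][2]),r[0][1]+.12*np.cos(r[0][2]),r[1]))(fitpads(c,.6107,.0515,.0296,[3])))
g=c['image'];k=(g.max(2)<60);k[:235]=0;k[272:]=0;k[:,:240]=0;k[:,280:]=0
ys,xs=np.where(k);print('cap px',xs.mean(),ys.mean(),ys.min(),ys.max(),atz(c,[xs.mean(),ys.min()],e[2]-.0158+.036)-e[:2])
E
```

```text
[(np.float64(0.5088757396449705), np.float64(-0.011)), (np.float64(0.4957698815566836), np.float64(-0.005)), (np.float64(0.4746376811594203), np.float64(-0.006))] pad4 (np.float64(0.6157940670622717), np.float64(0.17316086083237206), np.float64(1.620181918144226))
cap px 258.03846153846155 263.1307692307692 254 271 [0.00045975 0.01004891]
```

Request:
jog_arm(
  targets=[0.05,-0.2,-4,0,0,0,-4,0,0,0,-2,0,0,0,-1,0,0,0,-0.5,0,0,0,-0.2,0,0,0,0,0,0,0,0,0],
)

```text
time_s: 6.35
eef_pos: [0.6155, 0.1688, 0.0298]
orientation: [2.232, 2.209, 0.003]
force: [0.8, -0.0, -0.4]
width: 0.0249
grip_force: 30.0
```

```bash
python3 - <<'E'
from h import *
s=get_state();e=np.array(s['eef_pos']);print(e,s['force'])
for n in ['top','side']:
    c=read_camera(n);cv2.imwrite(f'pics/p1{n}.png',cv2.resize(c['image'][110:270,100:360,::-1] ,None,fx=3,fy=3))
    t=[(round(m['p'],2),np.round(m['pixel']).tolist()) for m in masks_of('bottle_d',n)];print(n,t,proj(c,[e[0],e[1]+.002,.011]))
E
```

```text
[0.61550849 0.16876785 0.02980049] [ 0.79450038 -0.00316131 -0.4447709 ]
top [(0.63, [236.0, 177.0]), (0.61, [121.0, 224.0]), (0.59, [309.0, 235.0]), (0.5, [129.0, 194.0]), (0.46, [148.0, 232.0])] [200.4354143  174.22476459]
side [(0.75, [174.0, 160.0]), (0.73, [192.0, 171.0]), (0.72, [247.0, 247.0]), (0.67, [171.0, 140.0]), (0.61, [191.0, 199.0]), (0.51, [197.0, 138.0]), (0.5, [243.0, 160.0])] [242.64445404 166.46152158]
```

View pics/p1side.png

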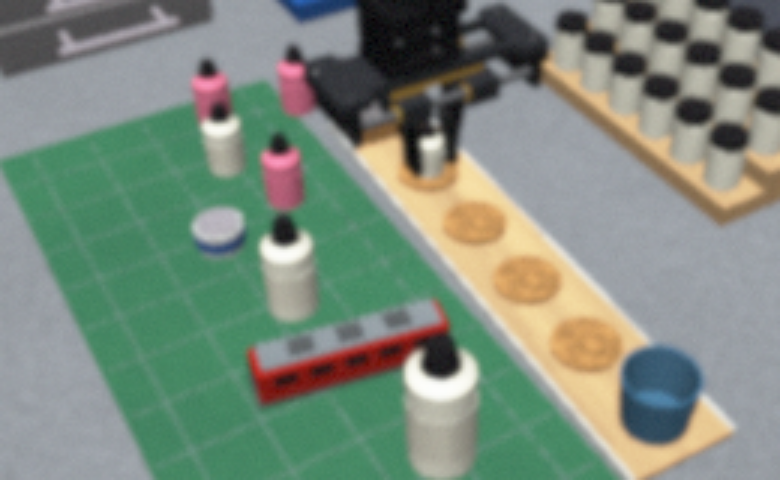

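The side view shows d hanging just above the end pad at crop (430,165), centred.

Request:
jog_arm(
  targets=[-0.1,0.1,-0.1,0,0,0,-0.1,0,0,0,-0.05,0,0,0,0,0],
)

```text
time_s: 6.95
eef_pos: [0.6136, 0.1698, 0.027]
orientation: [2.232, 2.21, -0.0]
force: [-2.2, -1.3, 6.4]
width: 0.0253
grip_force: 30.0
```

Request:
jog_arm(
  targets=[0,0,0,0,0,0,0,0,0,0,0,0,0,0,0,0,0,0,2,0,0,0,4,0,0,0,4,0,0,0,2,0],
  grip=0.65,
)

```text
time_s: 7.75
eef_pos: [0.6152, 0.1704, 0.1497]
orientation: [2.231, 2.209, 0.007]
force: [0.1, -0.6, 0.8]
width: 0.0561
grip_force: 0.0
```

Request:
jog_arm(
  targets=[-3.55,2.85,0,0,-3.55,2.85,0,0,-3.55,2.85,0,0,-3.55,2.8,0,0,0,0,0,0,0,0,0,0],
)

```text
time_s: 8.35
eef_pos: [0.4709, 0.2839, 0.1463]
orientation: [2.229, 2.213, 0.001]
force: [0.5, -0.1, -0.4]
width: 0.0564
grip_force: 0.0
```

```bash
python3 - <<'E'
from h import *
c=wrist();s=c['state'];print(s['time_s'],s['eef_pos'],s['orientation'])
cv2.imwrite('pics/w3.png',c['image'][:,:,::-1])
print('c wrist',fitb(c,'c',(.4728,.284)))
c=read_camera('top');print('c',fitb(c,'c',(.4728,.284)));print('d',fitb(c,'d',(.6142,.1715),.011))
c=read_camera('side');print('c',fitb(c,'c',(.4728,.284)))
E
```

```text
8.35 [0.47094487 0.28385633 0.14629893] [2.22900116e+00 2.21322814e+00 5.12968872e-04]
c wrist (array([0.47373551, 0.28547417]), np.float64(0.9212818099109665))
c (array([0.47223109, 0.28582207]), np.float64(0.660207305979796))
d (array([0.61286857, 0.17252763]), np.float64(0.8761135148892849))
c (array([0.47345134, 0.28334809]), np.float64(0.8130285657681308))
```

View pics/w3.png

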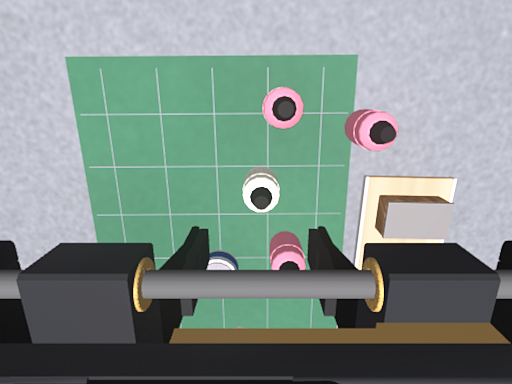

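d sits at (.613,.1725), within about 1.5 mm of the pad centre. This view shows white c at (261,190), with pinks at (283,107), (371,130) and (287,250). c is at (.473,.285).

Request:
jog_arm(
  targets=[0.2,0.1,-4,0,0,0,-4,0,0,0,-2.5,0,0,0,-1.5,0,0,0,-0.4,0,0,0,0,0],
)

```text
time_s: 9.1
eef_pos: [0.4743, 0.2839, 0.0221]
orientation: [-2.234, -2.209, -0.0]
force: [-0.3, 1.7, 0.9]
width: 0.0568
grip_force: 0.0
```

Request:
jog_arm(
  targets=[0,0,0,0,0,0,0,0,0,0,0,0,0,0,0,0,0,0,0,0,0,0,0,0],
  grip=0,
)

```text
time_s: 9.7
eef_pos: [0.474, 0.2842, 0.0227]
orientation: [2.232, 2.21, 0.001]
force: [-0.8, -1.5, 5.5]
width: 0.0313
grip_force: 30.0
```

Request:
jog_arm(
  targets=[0,0,4,0,0,0,4.5,0,0,0,4,0,2.8,-3.9,0,0,2.8,-3.9,0,0,2.8,-3.9,0,0,2.8,-3.9,0,0,2.6,-3.7,0,0],
)

```text
time_s: 10.5
eef_pos: [0.6125, 0.0887, 0.1468]
orientation: [2.233, 2.209, -0.001]
force: [0.9, 0.9, -0.5]
width: 0.0311
grip_force: 30.0
```

Request:
jog_arm(
  targets=[0,0,0,0,0,0,0,0],
)

```text
time_s: 10.7
eef_pos: [0.6117, 0.0896, 0.1463]
orientation: [-2.235, -2.206, 0.001]
force: [-0.4, 1.5, -0.2]
width: 0.0312
grip_force: 30.0
```

Request:
jog_arm(
  targets=[0,0.1,-4,0,0,0,-4,0,0,0,-2,0,0,0,-0.6,0,0,0,-0.4,0,0,0,0,0,0,0,0,0],
)

```text
time_s: 11.4
eef_pos: [0.6125, 0.0927, 0.0385]
orientation: [2.231, 2.21, 0.004]
force: [0.3, -0.3, -0.5]
width: 0.031
grip_force: 30.0
```

```bash
cat >> h.py <<'E'
def avg():
    A=[]
    for _ in range(3):
        read_camera('top');s=get_state();A.append(np.r_[s['eef_pos'],s['force']])
    return np.mean(A,0).round(4)
E
python3 -c "
from h import *
print(avg())"
```

```text
[ 0.6125  0.0923  0.0384 -0.6302 -0.0757 -1.145 ]
```

Request:
jog_arm(
  targets=[-0.05,-0.15,-0.3,0,0,0,-0.1,0,0,0,-0.05,0,0,0,0,0],
)

```text
time_s: 11.95
eef_pos: [0.6113, 0.0901, 0.0337]
orientation: [2.233, 2.209, -0.001]
force: [-2.0, -1.0, 7.6]
width: 0.0308
grip_force: 30.0
```

Request:
jog_arm(
  targets=[0,0,0,0,0,0,0,0,0,0,0,0,0,0,0,0,0,0,2,0,0,0,4,0,0,0,4,0,0,0,3,0],
  grip=0.7,
)

```text
time_s: 12.75
eef_pos: [0.6118, 0.0909, 0.1649]
orientation: [2.232, 2.21, 0.003]
force: [0.1, -0.1, -0.3]
width: 0.0609
grip_force: 0.0
```

Request:
jog_arm(
  targets=[-4.1,0.05,0,0,-4.1,0.05,0,0,-4.1,0,0,0,-4.1,0,0,0,0,0,0,0,0,0,0,0],
)

```text
time_s: 13.35
eef_pos: [0.447, 0.0914, 0.1629]
orientation: [2.231, 2.21, 0.001]
force: [0.9, -0.0, 0.7]
width: 0.0609
grip_force: 0.0
```

```bash
python3 - <<'E'
from h import *
c=wrist();s=c['state'];print(s['time_s'],s['eef_pos'],s['orientation'])
print('b wrist',fitb(c,'b',(.4475,.0921)))
c=read_camera('top');print('d',fitb(c,'d',(.6142,.1715),.011),'c',fitb(c,'c',(.612,.0915),.011))
print(avg())
c=read_camera('side');print('b',fitb(c,'b',(.4475,.0921)),'d',fitb(c,'d',(.6142,.1715),.011),'c',fitb(c,'c',(.612,.0915),.011))
cv2.imwrite('pics/s4.png',cv2.resize(c['image'][100:290,130:360,::-1],None,fx=3,fy=3,interpolation=3))
E
```

```text
13.35 [0.44696622 0.0914164  0.16290685] [2.23119641e+00 2.20988372e+00 7.79075109e-04]
b wrist (array([0.44851907, 0.0932352 ]), np.float64(0.9479331043509849))
d (array([0.61286004, 0.17254817]), np.float64(0.8920497840995684)) c (array([0.61109458, 0.08995834]), np.float64(0.8979667282809612))
[ 0.4484  0.0917  0.1627  0.2068 -0.1207 -0.1439]
b (array([0.44871802, 0.09255362]), np.float64(0.878482356062616)) d (array([0.6142769 , 0.17158826]), np.float64(0.42758587649116087)) c (array([0.61814044, 0.09527183]), np.float64(0.5773629878592496))
```

View pics/s4.png

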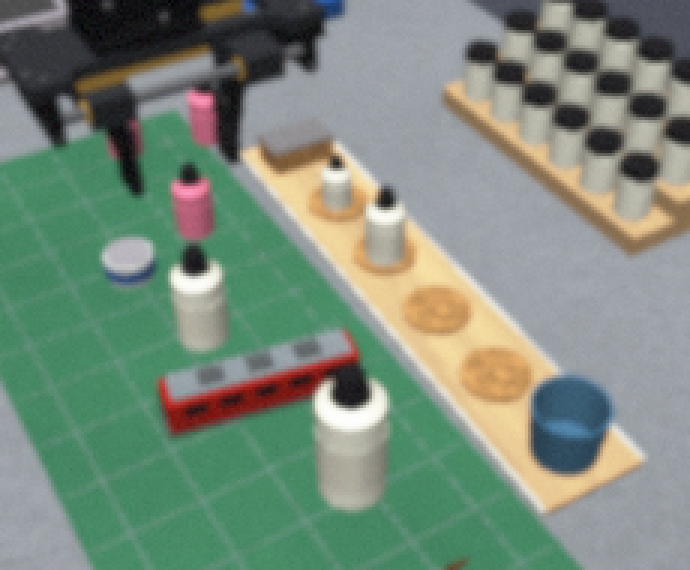

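The side view shows d and c standing in the middle of their pads at (338,195) and (385,245), with the railcar untouched. Next is b at (.448,.0927).

Request:
jog_arm(
  targets=[0,0.1,-4,0,0,0,-4,0,0,0,-2.5,0,0,0,-1.5,0,0,0,-0.8,0,0,0,0,0],
)

```text
time_s: 14.25
eef_pos: [0.447, 0.0926, 0.0337]
orientation: [-2.232, -2.209, 0.002]
force: [-0.3, -0.2, 0.4]
width: 0.061
grip_force: 0.0
```

Request:
jog_arm(
  targets=[0,0,0,0,0,0,0,0,0,0,0,0,0,0,0,0,0,0,0,0,0,0,0,0],
  grip=0,
)

```text
time_s: 14.85
eef_pos: [0.4478, 0.0926, 0.0352]
orientation: [2.232, 2.209, 0.002]
force: [-0.1, -1.1, 6.0]
width: 0.0368
grip_force: 30.0
```

```bash
python3 -c "
from h import *
print(avg())"
```

```text
[ 0.4478  0.0926  0.0352  0.2674 -0.9706  5.8579]
```

Request:
jog_arm(
  targets=[0,0,4,0,0,0,4,0,0,0,2,0,4.05,-2.0,0,0,4.05,-2.0,0,0,4.05,-2.0,0,0,4.05,-2.1,0,0,0,0,0,0],
)

```text
time_s: 15.8
eef_pos: [0.6138, 0.0065, 0.1336]
orientation: [2.239, 2.2, 0.002]
force: [-0.5, -0.9, -0.7]
width: 0.0373
grip_force: 30.0
```

```bash
python3 -c "
from h import *
print(avg())"
```

```text
[ 0.6092  0.0106  0.1334 -0.2986  0.9637 -0.8322]
```

Target TCP is (.6095,.0115,.046).

Request:
jog_arm(
  targets=[0,0.1,-3.5,0,0,0,-3,0,0,0,-1,0,0,0,-0.6,0,0,0,0,0,0,0,0,0,0,0,0,0],
)

```text
time_s: 16.65
eef_pos: [0.6101, 0.0127, 0.055]
orientation: [2.231, 2.209, 0.003]
force: [0.5, 0.2, -1.5]
width: 0.0369
grip_force: 30.0
```

```bash
python3 -c "
from h import *
print(avg())"
```

```text
[ 0.6098  0.0125  0.0546  0.0256  0.1301 -1.0942]
```

Request:
jog_arm(
  targets=[0,-0.1,-0.5,0,0,0,-0.2,0,0,0,-0.1,0,0,0,-0.05,0,0,0,0,0],
)

```text
time_s: 17.3
eef_pos: [0.609, 0.0111, 0.0462]
orientation: [2.233, 2.21, -0.002]
force: [-3.4, -0.7, 9.2]
width: 0.037
grip_force: 30.0
```

Request:
jog_arm(
  targets=[0,0,0,0,0,0,0,0,0,0,0,0,0,0,0,0,0,0,2,0,0,0,4,0,0,0,4,0,0,0,3.5,0],
  grip=0.85,
)

```text
time_s: 18.1
eef_pos: [0.6094, 0.0117, 0.1818]
orientation: [2.232, 2.21, 0.001]
force: [1.0, 1.2, -0.4]
width: 0.0739
grip_force: 0.0
```

Request:
jog_arm(
  targets=[0,0,1,0,-3.5,-2.5,0,0,-3.5,-2.5,0,0,-3.5,-2.5,0,0,-3.3,-2.6,0,0,0,0,0,0,0,0,0,0],
)

```text
time_s: 18.8
eef_pos: [0.4705, -0.0902, 0.1897]
orientation: [-2.235, -2.208, 0.001]
force: [-0.5, -1.0, 0.3]
width: 0.0738
grip_force: 0.0
```

```bash
python3 - <<'E'
from h import *
print(avg());c=wrist();s=c['state'];print(s['time_s'],s['eef_pos'],s['orientation'],s['width'])
print('a wrist',fitb(c,'a',(.4714,-.0898)))
c=read_camera('top');print('b',fitb(c,'b',(.6095,.0115),.011),'c',fitb(c,'c',(.612,.0915),.011))
c=read_camera('side');print('a',fitb(c,'a',(.4714,-.0898)))
cv2.imwrite('pics/s5.png',cv2.resize(c['image'][100:290,130:360,::-1],None,fx=3,fy=3,interpolation=3))
E
```

```text
[ 0.4718 -0.0888  0.19    0.166  -0.1814 -0.1794]
18.95 [ 0.4721028  -0.08848908  0.1899764 ] [-2.23051947e+00 -2.21199259e+00 -1.54528217e-03] 0.07384950152014859
a wrist (array([ 0.47220487, -0.08823094]), np.float64(0.9616118615259479))
b (array([0.60812588, 0.01106822]), np.float64(0.9196206444219955)) c (array([0.61081055, 0.08996484]), np.float64(0.8850813430252683))
a (array([ 0.47201174, -0.08987611]), np.float64(0.9295623556791941))
```

View pics/s5.png

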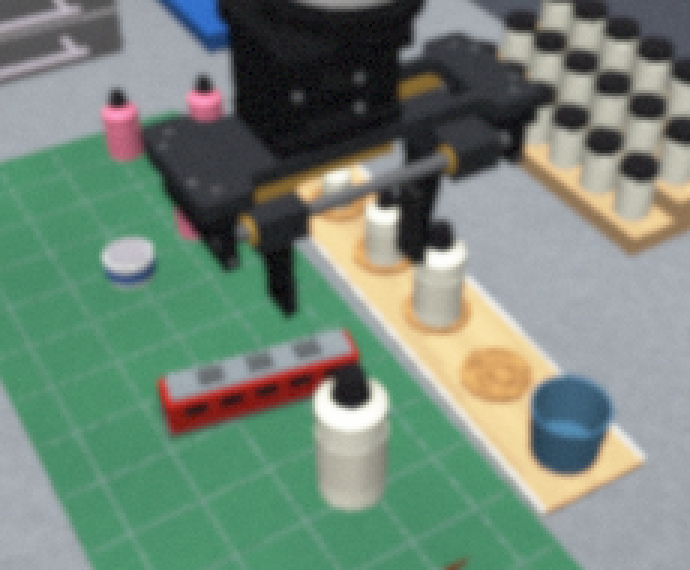

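b is standing on its pad at (440,290), with its fit at (.608,.011). a is in line below the gripper.

Request:
jog_arm(
  targets=[0,-0.05,-4,0,0,0,-4,0,0,0,-3,0,0,0,-1.6,0,0,0,-1,0,0,0,0,0,0,0,0,0],
)

```text
time_s: 19.8
eef_pos: [0.472, -0.0897, 0.0546]
orientation: [2.231, 2.21, 0.001]
force: [0.1, -0.6, 0.6]
width: 0.0741
grip_force: 0.0
```

Request:
jog_arm(
  targets=[0,0,0,0,0,0,0,0,0,0,0,0,0,0,0,0,0,0,0,0,0,0,0,0],
  grip=0,
)

```text
time_s: 20.4
eef_pos: [0.4715, -0.0901, 0.0544]
orientation: [2.232, 2.21, 0.001]
force: [0.4, 0.7, 3.0]
width: 0.045
grip_force: 30.0
```

```bash
python3 -c "
from h import *
print(avg())"
```

```text
[ 0.4715 -0.0901  0.0543  0.5779  0.1509  3.0894]
```

Request:
jog_arm(
  targets=[0,0,4,0,0,0,4,0,0,0,1.5,0,4.5,0.7,0,0,4.5,0.7,0,0,4.5,0.7,0,0,0,0,0,0,0,0,0,0],
)

```text
time_s: 21.35
eef_pos: [0.6056, -0.0684, 0.1476]
orientation: [-2.23, -2.209, 0.002]
force: [0.3, 0.0, -1.9]
width: 0.0452
grip_force: 30.0
```

```bash
python3 -c "
from h import *
print(avg())"
```

```text
[ 0.6045 -0.0692  0.1481 -0.4054 -0.2423 -1.673 ]
```

Request:
jog_arm(
  targets=[0.2,0,-3.5,0,0,0,-3,0,0,0,-0.8,0,0,0,0,0,0,0,0,0,0,0,0,0],
)

```text
time_s: 22.1
eef_pos: [0.6093, -0.069, 0.0779]
orientation: [2.231, 2.208, 0.003]
force: [-0.9, -0.7, -0.9]
width: 0.0451
grip_force: 30.0
```

```bash
python3 -c "
from h import *
print(avg())"
```

```text
[ 0.609  -0.069   0.0775  0.0716  0.6293 -1.9766]
```

Request:
jog_arm(
  targets=[-0.15,0,-0.6,0,0,0,-0.3,0,0,0,-0.2,0,0,0,-0.1,0,0,0,0,0],
)

```text
time_s: 22.75
eef_pos: [0.6063, -0.069, 0.0653]
orientation: [-2.232, -2.21, 0.003]
force: [-3.5, -0.2, 9.1]
width: 0.0452
grip_force: 29.9
```

Request:
jog_arm(
  targets=[0,0,0,0,0,0,0,0,0,0,0,0,0,0,0,0,0,0,2,0,0,0,4,0,0,0,4,0,0,0,4,0],
  grip=0.85,
)

```text
time_s: 23.55
eef_pos: [0.6065, -0.0689, 0.2053]
orientation: [-2.232, -2.21, 0.0]
force: [1.1, -0.1, 0.0]
width: 0.0738
grip_force: 0.0
```

Request:
jog_arm(
  targets=[-1.5,-4.5,0,0,-1.5,-4.5,0,0,-1.5,-4.5,0,0,-1.5,-4.5,0,0,-1.5,-4.5,0,0,-1.5,-4.5,0,0,0,0,0,0,0,0,0,0],
)

```text
time_s: 24.35
eef_pos: [0.5158, -0.3405, 0.2036]
orientation: [-2.236, -2.206, -0.0]
force: [-0.5, 1.2, 0.7]
width: 0.0739
grip_force: 0.0
```

```bash
python3 - <<'E'
from h import *
print(get_state()['time_s'])
P=dict(a=(.6071,-.0685),b=(.6095,.0115),c=(.612,.0915),d=(.6142,.1715))
for n in ['top','side']:
    c=read_camera(n)
    for b,p in P.items():
        r,q=fitb(c,b,p,.011);print(n,b,((r-p)*1000).round(1),round(q,2))
    print('car',[atz(c,t['pixel'],0).round(4).tolist() for t in tip_of('railcar',n)[:1]])
    cv2.imwrite(f'pics/f{n}.png',cv2.resize(c['image'][100:290,130:360,::-1],None,fx=3,fy=3,interpolation=3))
E
```

```text
24.35
top a [-1.5 -0. ] 0.82
top b [-1.4 -0.4] 0.93
top c [-1.4 -1.8] 0.9
top d [-1.3  0.9] 0.9
car [[0.4506, 0.014]]
side a [13.1 11.1] 0.67
side b [13.1 13.7] 0.61
side c [7.2 4.6] 0.56
side d [0.6 2.2] 0.41
car [[0.4555, 0.0028]]
```

View pics/fside.png

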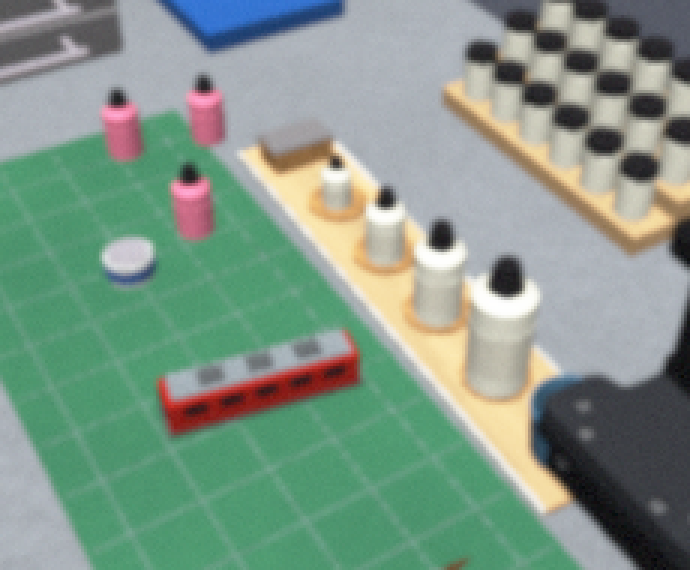

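View pics/ftop.png

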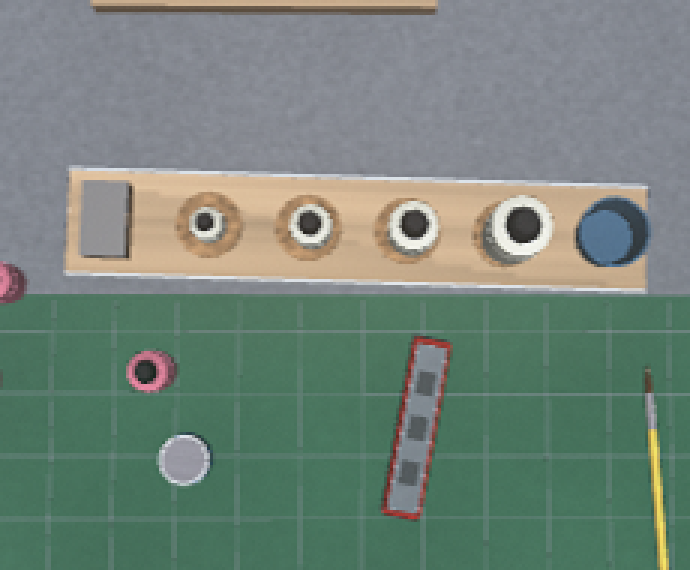

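All four bottles stand upright in the middle of their pads: top-camera fits are within about 2.3 mm (the side fits are thrown off by the plywood background, but that picture agrees). They run in height order from the pot: a at crop (520,225), then b, c and d. The railcar is unmoved and the gripper is clear.

```bash
python3 -c "
from station import *
print(sign_off())"
```

```text
the job is handed in; nothing more can be done
None
```

Job handed in at about 24 s: the four bottles stand upright on the cork pads, tallest next to the water pot down to the shortest at the other end, each within about 2.3 mm of its pad centre, and the railcar was not disturbed.

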